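# Dispense one tissue cassette and slide it to the end stop

## Robot

A 6-joint arm with a two-finger parallel gripper is mounted at the origin on the work surface. World frame = base frame: x ahead of the robot, y to its left, z up, the work surface at z = 0. Lengths are in mm, angles in rad, forces in N, time in s.
With the tool pointing down it reaches from about 275 to 1000 mm from the base axis. Payload 8.4 kg.
Tool frame: the origin (TCP) lies at the very end of the fingers, on their centre line; the grasp point (between the pads) lies 19 mm behind it; z points along the fingers, y is the line along which they close (so a half turn about z gives the same grasp; the last joint's range is limited). The gripper opens to 85 mm and grips with 20 to 120 N. Pads are 22 mm wide; open, the fingers measure 114 mm over their backs; the gripper's body (76 mm by 85 mm) begins 54 mm behind the grasp point. The pads swing forward as they close: fully open they stand 13 mm farther back than shut.
Start: joints at [1.207, 0.353, 1.633, -0, 1.155, -0.002], TCP at [221.223, 584.541, 231.281] pointing down, gripper open.
Joint ranges: [-2.63, 2.63], [-0.92, 2.1], [0.06, 2.66], [-1.3, 4.44], [0, 2.69], [-3.02, 3.02]. Speed limits (rad/s): [2.22, 2.22, 2.79, 3.14, 3.14, 3.14].

## Interface

Orientations are given as [roll, pitch, yaw] about the fixed x, y, z axes, in that order (R = Rz(yaw) Ry(pitch) Rx(roll)).
In Python, from rig import r, vision gives the robot as it stands. The module is installed in compiled form; this text tells all that it offers.
- The arm moves only by the tool play_rows, never from a script. Its argument "steps" is a list of rows, each an object with "delta_pos": the shift along the tool's x, y, z in cm, a list of three; "yaw": the turn about the tool's z in rad; "jaw": the opening in per cent of the stroke, from 0 (shut) to 100 (fully open). A call has exactly 8 rows; each row is the pose to reach, as a shift and turn from the pose commanded when the call began, along the tool's axes at that moment; what a row does not reach only later rows make up. A row lasts 1/10 s, in which the tool goes at most 50 mm and 8.59 degrees, less where a joint would pass 70% of its speed; a pose out of reach is approached as far as the arm can. A call with a gripper value outside its range is refused whole. The fingers move at their own pace and stop on an object; "grip_force" is the grip in N (left out, the last holds). Time passes only in rows, so rows that repeat a pose let the fingers close, or fill a call up. It gives the time, the measured TCP pose, the force, the opening and the grip force at its end, in the units of the state.
- r.sense(): the state, without advancing time (a new reading comes with each control period).
- vision.grab_frame(name): name is "scene" or "top" or "wrist"; returns (picture, depth): 480x640x3 uint8, red, green, blue; 480x640 float32, mm along the optical axis (not along the pixel's ray), 0 where there is no reading.
- vision.calibration(name): a dict with "mtx" (3x3 intrinsics, pixels), "extrinsics" (4x4, takes a point from camera to world coordinates). Camera axes: x right, y down, z forward; pixel columns grow to the right and rows downward; lengths in mm; the calibration is good to about 2 mm. A picture is of the moment at which its call begins: read the wrist's pose just before it. calibration takes no time and is no camera call; for the wrist camera it gives the pose at the moment of the call.
- r.sign_off(): hands the job in; it is judged then, once.
Trained networks look in the newest picture that a camera, given by its name, has taken for a name from the list of things; names that differ only in an ending like _2 or _b are one class to them, and where a whole thing is asked for, a point or a joint stands for the part that bears it (a point fixed in the world has none). Each returns a list of dicts, best first, with "conf" (0 to 1); they miss things now and then, are a little off and sometimes report something else, mostly with a low value. They report only what shows in the picture. A call takes as long as a camera call.
- vision.cut_out(camera, thing): "region" (480x640 bool, what is visible of it) and "uv" ([column, row] in pixels, amid what is visible of it).
- vision.landmark_of(camera, thing): "uv" ([column, row] in pixels: a listed point, or the origin of a listed thing).
The state is a dict: "clock": time; "qpos": joint angles; "qvel": joint speeds; "joint_efforts": joint torques, N m; "eef_pos": TCP position; "tcp_rot": TCP orientation; "contact_force": force on the tool from outside, world axes, zero at the start; "wrist_torque": the same for the moment, N m; "opening": opening from 0.0 (shut) to 1.0 (fully open); "grasp_force": force on a finger pad.
Only numpy, scipy, OpenCV 4.12 (cv2) and the standard library are available. Lean on these libraries where they do the work, as an engineer would, in place of code of your own. Each camera call takes 0.05 s, during which the arm holds its last target. There are 200 camera calls.

## Task

Set out one cassette for labelling: press the dispenser's plunger all the way in, once, and let it spring right back out. Then push the cassette that came out along the delivery tray with a fingertip until it sits squarely against the clamped end stop (the plain block, not the pencil rest). Slide it, do not pick it up, and leave the other cassettes in the magazine and everything else on the bench where it is.

Things in the scene. Friction and masses are not known exactly. Their poses are not given: they have to be found in the camera images.
- dispenser: Cassette dispenser, fixed. Origin: on the bench under the middle of its grey magazine (39 mm in x, 52 in y, top at 66). +x: ejection direction; +y: along the delivery tray; z up. Behind the magazine: blade guides to x = -80, 21 mm tall, then a bearing block x = -81 to -95, 46 wide, 42 tall; the 6 mm deck ends at x = -100 mm, beyond it only the rod and knob stand over the bench.
- knob_face (a point): Centre of the outer face of the plunger's black round knob: 33 mm diameter, flat face 24 mm across, axis level along dispenser x, 28 mm above the bench. Moves with the plunger; with the plunger out it is at dispenser x = -149 mm. Press on it towards dispenser +x.
- plunger (a joint): Plunger travel in m: 0 = out (rest), 0.042 = fully in at its stop. Damped spring return in about 0.3 s: 2.4 N to start, 5.8 N at full travel, plus 25 N per m/s. One full press puts the bottom cassette in the tray clear of the magazine; once the plunger is back out the next drops into place, and another press would eject it too.
- tray_centre (a point): Tray floor at the outlet (dispenser x 38.5, y 0, z 6 mm); the ejected cassette's middle rests within a few mm of it. The tray is a dark metal channel along dispenser y: floor 6 mm above the bench, x = 20 to 56 mm, y = -135 to 135 mm; lips on both long sides stand 5 mm above its floor.
- end_stop: Adjustable end stop, does not move: plain aluminium block, 12 mm along the tray (y), 32 mm across, 16 mm tall, clamped over the outer lip with a thumbscrew. At dispenser y = 90 to 112 mm on either side, varying. Origin: on the tray floor, middle of block and channel; axes as the dispenser's. Flat faces at y = +-6 mm; use the one towards the outlet.
- pencil_rest: Grey plastic pencil rest clamped at the other end of the tray: block 34 mm across the tray, 22 mm along it, 12 mm tall, with four small posts to 19 mm, a pencil lying in it. Does not move. Origin: on the tray floor, middle of the channel; axes as the dispenser's.
- cassette_1: Bottom cassette, the one to come out: white plastic, steel lid, 29 (x) by 42 (y) by 14 mm tall, 11 to 18 g. Origin: centre of underside; axes as the dispenser's in the magazine. The +y end slopes at 45 degrees above a 6 mm edge; the other end is upright. After ejection its length lies along the tray, on the tray floor.
- cassette_2: Next cassette up in the magazine, same make. To stay in the magazine (it drops 14 mm when the plunger returns).
- cassette_3: Third cassette, same make. To stay in the magazine.
- cassette_4: Top cassette, same make, its top 62 mm above the bench. To stay in the magazine.
- pencil: mechanical pencil, 8 mm thick, 136 mm long, lying across the pencil rest (rest-frame x direction) about 12 mm above the tray floor; origin: middle of its underside. Leave alone.
- eyepiece_1: black microscope eyepiece standing on the bench near the dispenser, 31 mm diameter, 53 mm tall; origin: centre of underside. Leave alone.
- eyepiece_2: second eyepiece, same size, standing near the dispenser. Leave alone.
- oil_bottle: small amber bottle, 29 mm diameter, 55 mm tall, standing near the dispenser on the other side from the eyepieces. Leave alone.
- jar: specimen jar, 60 mm diameter, 75 mm tall. Leave alone.
- beaker: glass beaker, 66 mm diameter, 85 mm tall. Leave alone.
- forceps: steel forceps lying flat on the bench, 135 mm long. Leave alone.

How it is judged (in metres and radians):
On the way, in this order (a step that is already met when the one before it is completed fails the run):
1. the plunger is pressed fully in (value of joint plunger above 0.039 m), for 0.05 s.
2. the plunger is back out and one cassette lies in the tray in front of the outlet (value of joint plunger below 0.004 m and horizontal distance between cassette_1 and tray_centre below 0.015 m and height (world z) of cassette_1 below 0.009 m), for 0.2 s.
3. the cassette is against the end stop (y of cassette_1 in the frame of end_stop between -0.03 and 0.03 m and x of cassette_1 in the frame of end_stop between -0.008 and 0.008 m and height (world z) of cassette_1 below 0.009 m and angle between cassette_1's own z axis and vertical below 0.08 rad and angle between the y axis of cassette_1 and the y axis of end_stop, either way round below 0.12 rad and horizontal distance between cassette_1 and tray_centre below 0.095 m), for 0.2 s.
At the end, for the whole second after the job is handed in: The first cassette lies flat on the tray floor, at rest and squarely (within 7 degrees) against the outlet-side face of the end stop (gap under 3 mm); the plunger is fully out (within 4 mm); the three other cassettes are in the magazine (all of step 3 and x of cassette_2 in the frame of dispenser between -0.008 and 0.008 m and y of cassette_2 in the frame of dispenser between -0.008 and 0.008 m and x of cassette_3 in the frame of dispenser between -0.008 and 0.008 m and y of cassette_3 in the frame of dispenser between -0.008 and 0.008 m and x of cassette_4 in the frame of dispenser between -0.008 and 0.008 m and y of cassette_4 in the frame of dispenser between -0.008 and 0.008 m and value of joint plunger below 0.004 m and linear speed of cassette_1 below 0.01 m/s); the robot touches nothing.
It fails at once if the cassette is lifted or tipped instead of slid (height (world z) of cassette_1 above 0.015 m or angle between cassette_1's own z axis and vertical above 0.4 rad).
It fails at once if a second cassette is driven out of the magazine, or the stack is disturbed (x of any of cassette_2, cassette_3, cassette_4 in the frame of dispenser above 0.01 m or height (world z) of cassette_2 above 0.03 m or height (world z) of cassette_3 above 0.044 m or height (world z) of cassette_4 above 0.058 m).
It fails at once if a bystander is pushed aside (more than 20 mm) (distance of any of pencil, eyepiece_1, eyepiece_2, oil_bottle, jar, beaker, forceps from where it was at the start of the episode above 0.02 m).
It also fails if it takes over 45 s, if anything falls off the work surface, if the arm or the gripper's body presses on something with over 40 N, if the wrist force passes 120 N, or if a joint passes its speed limit or range.

## Working session

There is one attempt and no reset: what is moved stays moved. The work goes in short steps, Python scripts to look and compute and a tool call to move; the robot and the scene stay as the last step left them, time stands still between calls to the robot, and variables do not carry over. Pictures are saved under pics/ and viewed, at most 10 in all, crops included, and the job is handed in when it is done.

Besides the shell and the picture viewer there is one more tool, called after "Call:" in YAML: its name, and indented under it one key for each argument. play_rows: Moves the arm, as the interface text tells. Its arguments: {"type":"object","properties":{"steps":{"type":"array"},"grip_force":{"type":"number"}},"required":["steps"]}

```bash
mkdir -p pics
cat > h.py <<'E'
import numpy as np, cv2
from rig import r, vision
def px2w(cam,uv,z=None,depth=None):
    c=vision.calibration(cam);K=np.array(c["mtx"]);T=np.array(c["extrinsics"])
    d=np.linalg.inv(K)@[uv[0],uv[1],1]
    if z is None: p=d*depth; return T[:3,:3]@p+T[:3,3]
    w=T[:3,:3]@d; o=T[:3,3]; return o+w*(z-o[2])/w[2]
E
python3 - <<'E'
from h import *
s=r.sense(); print(s["eef_pos"],s["tcp_rot"],s["clock"])
for cam in("top","scene"):
    im,d=vision.grab_frame(cam); cv2.imwrite(f"pics/{cam}0.png",im[:,:,::-1])
    print(cam,np.round(vision.calibration(cam)["extrinsics"],2).tolist())
    for t,z in(("knob_face",28),("tray_centre",6),("dispenser",0),("end_stop",6),("pencil_rest",6)):
        for o in vision.landmark_of(cam,t)[:2]: print(t,np.round(o["uv"]),round(o["conf"],2),np.round(px2w(cam,o["uv"],z),1))
E
```

```text
[221.05105799 584.07630658 230.56421818] [-3.14018375e+00 -3.21483377e-06  2.77980507e+00] 0.0
top [[0.01, -1.0, 0.07, 464.58], [-1.0, -0.01, -0.0, -3.17], [0.0, -0.07, -1.0, 1051.75], [0.0, 0.0, 0.0, 1.0]]
knob_face [430. 212.] 0.9 [ 589.4 -212.1   28. ]
tray_centre [342. 227.] 0.64 [558.  -29.8   6. ]
dispenser [360. 228.] 0.58 [556.4 -68.1   0. ]
end_stop [350. 276.] 0.45 [455.1 -48.1   6. ]
pencil_rest [331. 179.] 0.62 [660.2  -6.1   6. ]
scene [[-0.35, 0.48, -0.8, 1240.06], [0.94, 0.2, -0.29, 273.73], [0.02, -0.85, -0.52, 535.62], [0.0, 0.0, 0.0, 1.0]]
knob_face [219. 303.] 0.69 [ 716.2 -101.8   28. ]
knob_face [207. 258.] 0.64 [ 595.9 -205.7   28. ]
tray_centre [290. 277.] 0.92 [563.4 -28.1   6. ]
tray_centre [278. 252.] 0.31 [484.6 -92.9   6. ]
dispenser [276. 277.] 0.76 [566.5 -59.4   0. ]
dispenser [299. 249.] 0.24 [448.1 -57.5   0. ]
end_stop [300. 252.] 0.63 [467.1 -45.7   6. ]
pencil_rest [279. 307.] 0.49 [660.3  -8.7   6. ]
```

Run:
```python
from h import *
a=cv2.imread("pics/top0.png")[130:330,250:490]; a=cv2.resize(a,None,fx=3.3,fy=3,interpolation=2)
cv2.imwrite("pics/topc.png",a)
a=cv2.imread("pics/scene0.png")[180:360,150:390]; cv2.imwrite("pics/scenec.png",cv2.resize(a,None,fx=3.3,fy=3.3,interpolation=2))
```

```text
(no output)
```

View pics/topc.png

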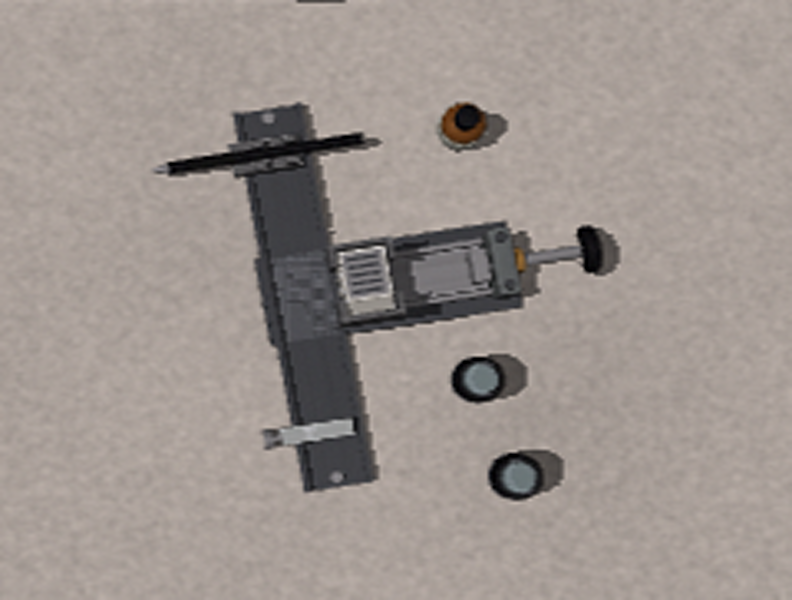

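View pics/scenec.png

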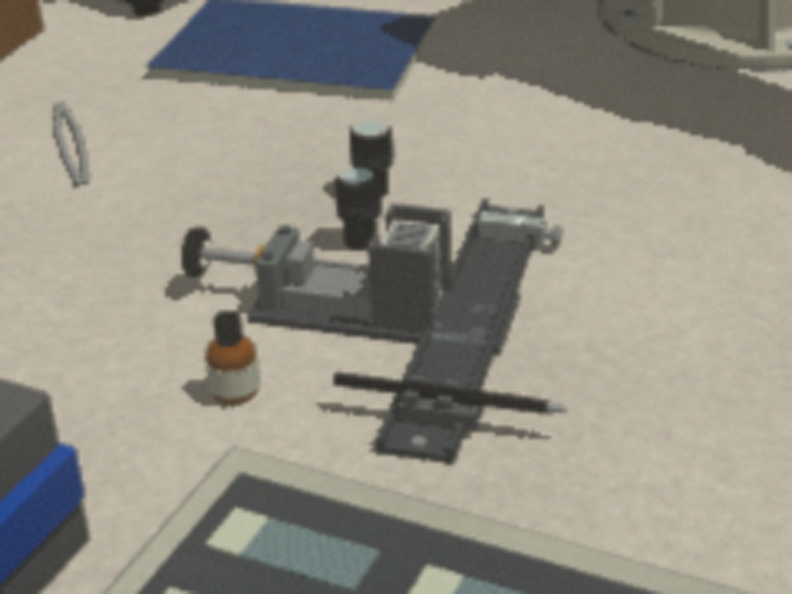

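The top crop shows the knob at full-frame pixel (430,213) and the plain stop at about (346,275), on the robot's side. The pencil rest is at (331,180), so the cassette gets pushed towards dispenser +y. The scene view agrees with this.

```bash
cat >> h.py <<'E'
def fit(P,Q):  # 2D rigid disp->world
    P=np.array(P,float);Q=np.array(Q,float);p=P.mean(0);q=Q.mean(0);A=P-p;B=Q-q
    a=np.arctan2((A[:,0]*B[:,1]-A[:,1]*B[:,0]).sum(),(A*B).sum())
    R=np.array([[np.cos(a),-np.sin(a)],[np.sin(a),np.cos(a)]]);t=q-R@p
    return a,R,t,Q-(P@R.T+t)
def step(a,R,t,dxyz):  # cm in tool axes + yaw to reach disp point with tool x along disp +x
    from scipy.spatial.transform import Rotation as Ro
    s=r.sense();T=Ro.from_euler("xyz",s["tcp_rot"]).as_matrix()
    w=np.r_[R@np.array(dxyz[:2])+t,dxyz[2]]
    y=a-s["tcp_rot"][2]; y=(y+np.pi)%(2*np.pi)-np.pi
    print("target",w.round(1),"delta_cm",(T.T@(w-s["eef_pos"])/10).round(2),"toolyaw",round(-y,3))
E
python3 - <<'E'
from h import *
a,R,t,e=fit([[-149,0],[38.5,0],[0,0],[-149,0],[38.5,0],[0,0]],[[589.4,-212.1],[558,-29.8],[556.4,-68.1],[595.9,-205.7],[563.4,-28.1],[566.5,-59.4]])
print(a,t,e.round(1)); step(a,R,t,[-195,0,150])
E
```

```text
1.7567505337552471 [564.79009221 -64.33499635] [[-2.9 -1.3]
 [ 0.3 -3.3]
 [-8.4 -3.8]
 [ 3.6  5.1]
 [ 5.7 -1.6]
 [ 1.7  4.9]]
target [ 600.8 -256.   150. ] delta_cm [-65.25 -65.17   8.13] toolyaw 1.023
```

Call:
play_rows:
  steps:
    - {"delta_pos": [-65.2, -65.2, 5], "yaw": 1.02, "jaw": 0}
    - {"delta_pos": [-65.2, -65.2, 5], "yaw": 1.02, "jaw": 0}
    - {"delta_pos": [-65.2, -65.2, 5], "yaw": 1.02, "jaw": 0}
    - {"delta_pos": [-65.2, -65.2, 5], "yaw": 1.02, "jaw": 0}
    - {"delta_pos": [-65.2, -65.2, 5], "yaw": 1.02, "jaw": 0}
    - {"delta_pos": [-65.2, -65.2, 5], "yaw": 1.02, "jaw": 0}
    - {"delta_pos": [-65.2, -65.2, 5], "yaw": 1.02, "jaw": 0}
    - {"delta_pos": [-65.2, -65.2, 5], "yaw": 1.02, "jaw": 0}

```text
clock: 1.4
eef_pos: [386.0, 218.7, 209.9]
tcp_rot: [3.141, -0.0, 1.756]
contact_force: [1.2, 0.2, -0.8]
opening: 0.005
grasp_force: 0.0
```

Run:
```python
from h import *
a,R,t,e=fit([[-149,0],[38.5,0],[0,0],[-149,0],[38.5,0],[0,0]],[[589.4,-212.1],[558,-29.8],[556.4,-68.1],[595.9,-205.7],[563.4,-28.1],[566.5,-59.4]])
print(r.sense()["eef_pos"]); step(a,R,t,[-195,0,150])
```

```text
[385.95458949 218.7043041  209.88925321]
target [ 600.8 -256.   150. ] delta_cm [-50.61  12.38   5.99] toolyaw -0.001
```

Call:
play_rows:
  steps:
    - {"delta_pos": [-5, 1.2, 0], "yaw": 0, "jaw": 0}
    - {"delta_pos": [-10, 2.4, 0], "yaw": 0, "jaw": 0}
    - {"delta_pos": [-15, 3.6, 0], "yaw": 0, "jaw": 0}
    - {"delta_pos": [-20, 4.9, 0], "yaw": 0, "jaw": 0}
    - {"delta_pos": [-25, 6.1, 0], "yaw": 0, "jaw": 0}
    - {"delta_pos": [-30, 7.3, 0], "yaw": 0, "jaw": 0}
    - {"delta_pos": [-35, 8.5, 0], "yaw": 0, "jaw": 0}
    - {"delta_pos": [-40, 9.7, 0], "yaw": 0, "jaw": 0}

```text
clock: 2.2
eef_pos: [551.6, -145.9, 209.8]
tcp_rot: [3.141, 0.0, 1.759]
contact_force: [1.5, 1.0, 0.2]
opening: 0.001
grasp_force: 0.0
```

Run:
```python
from h import *
s=r.sense();print(s["eef_pos"],s["tcp_rot"])
c=vision.calibration("wrist");print(np.round(c["extrinsics"],2),c["mtx"][0])
im,d=vision.grab_frame("wrist"); cv2.imwrite("pics/w1.png",im[:,:,::-1])
for t,z in(("knob_face",28),("tray_centre",6),("dispenser",0),("end_stop",6),("pencil_rest",6)):
    for o in vision.landmark_of("wrist",t)[:2]: print(t,np.round(o["uv"]),round(o["conf"],2),np.round(px2w("wrist",o["uv"],z),1))
```

```text
[ 551.64018846 -145.86895234  209.836547  ] [3.14105773e+00 1.22394897e-04 1.75941080e+00]
[[ 9.8000e-01  1.8000e-01  5.0000e-02  5.3941e+02]
 [ 1.9000e-01 -9.4000e-01 -2.7000e-01 -7.6570e+01]
 [-0.0000e+00  2.7000e-01 -9.6000e-01  3.5232e+02]
 [ 0.0000e+00  0.0000e+00  0.0000e+00  1.0000e+00]] [386.89158921   0.         324.83580867]
knob_face [350. 291.] 0.78 [ 590.1 -214.    28. ]
knob_face [193. 196.] 0.42 [ 442.3 -154.1   28. ]
tray_centre [354.  72.] 0.61 [554.9 -27.8   6. ]
end_stop [239.  67.] 0.83 [459.3 -39.2   6. ]
pencil_rest [475.  75.] 0.62 [651.8  -7.4   6. ]
```

View pics/w1.png

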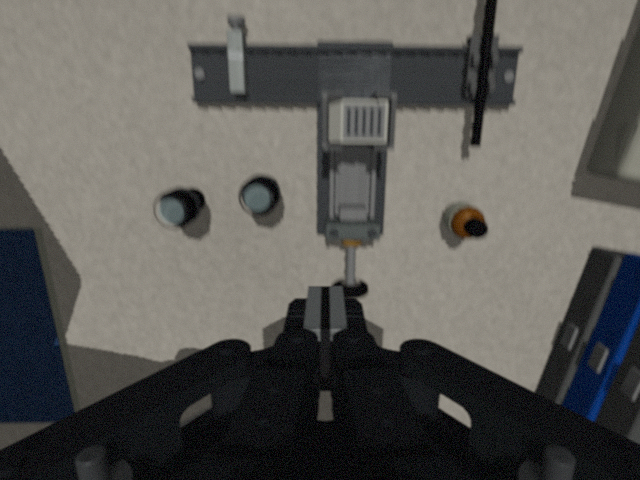

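The wrist view shows the tray from (190,45) to (520,107), the stop at about (237,70), the magazine at (358,122), and the knob at (350,289) with its rod in column 350.

Run:
```python
from h import *
for n,uv,z in(("oL",(190,45),11),("oR",(521,47),11),("iL",(194,105),11),("iR",(515,107),11),("bearingL",(327,233),42),("bearingR",(382,233),42),("knob",(350,288),28),("rod",(350,250),28),("stopT",(237,57),22),("stopL",(229,94),22),("stopR",(245,94),22)):
    print(n,px2w("wrist",uv,z).round(1))
im,d=vision.grab_frame("wrist")
for thing in("end_stop","knob_face"):
    o=vision.cut_out("wrist",thing)[0]; print(thing,o["uv"],o["conf"],cv2.boundingRect(o["region"].astype(np.uint8)))
```

```text
oL [419.1 -30.2  11. ]
oR [680.4  18.6  11. ]
iL [426.8 -75.2  11. ]
iR [690.3 -26.   11. ]
bearingL [ 555.3 -154.6   42. ]
bearingR [ 600.  -145.9   42. ]
knob [ 586.2 -204.7   28. ]
rod [ 578.8 -169.5   28. ]
stopT [460.  -33.2  22. ]
stopL [457.2 -61.5  22. ]
stopR [469.8 -59.   22. ]
end_stop [237.7, 55.0] 0.97 (227, 16, 21, 79)
knob_face [353.1, 193.0] 0.72 (334, 146, 38, 153)
```

```bash
cat >> h.py <<'E'
A=1.755;T0=np.array([561.3,-66.1])
R0=np.array([[np.cos(A),-np.sin(A)],[np.sin(A),np.cos(A)]])
def where():
    s=r.sense();print("disp",(R0.T@(s["eef_pos"][:2]-T0)).round(1),round(s["eef_pos"][2],1),"F",(R0.T@s["contact_force"][:2]).round(1))
def go(*p): where(); step(A,R0,T0,p)
E
python3 - <<'E'
from h import *
go(-185,0,15)
E
```

```text
disp [-73.2  24.4] 209.7 F [-0.2 -0.1]
target [ 595.2 -248.    15. ] delta_cm [-11.2    2.37  19.47] toolyaw 0.006
```

Call:
play_rows:
  steps:
    - {"delta_pos": [-4, 0.8, 0], "yaw": 0, "jaw": 0}
    - {"delta_pos": [-8, 1.6, 0], "yaw": 0, "jaw": 0}
    - {"delta_pos": [-11.2, 2.4, 2], "yaw": 0, "jaw": 0}
    - {"delta_pos": [-11.2, 2.4, 6], "yaw": 0, "jaw": 0}
    - {"delta_pos": [-11.2, 2.4, 10], "yaw": 0, "jaw": 0}
    - {"delta_pos": [-11.2, 2.4, 14], "yaw": 0, "jaw": 0}
    - {"delta_pos": [-11.2, 2.4, 16], "yaw": 0, "jaw": 0}
    - {"delta_pos": [-11.2, 2.4, 16], "yaw": 0, "jaw": 0}

```text
clock: 3.45
eef_pos: [593.4, -247.2, 46.5]
tcp_rot: [-3.137, -0.003, 1.761]
contact_force: [0.3, 0.2, 0.2]
opening: -0.0
grasp_force: 0.0
```

Run:
```python
from h import *
go(-185,0,15)
im,d=vision.grab_frame("wrist"); cv2.imwrite("pics/w2.png",im[:,:,::-1])
```

```text
disp [-183.9    1.6] 46.5 F [ 0.1 -0.4]
target [ 595.2 -248.    15. ] delta_cm [-0.12  0.17  3.15] toolyaw 0.006
```

View pics/w2.png

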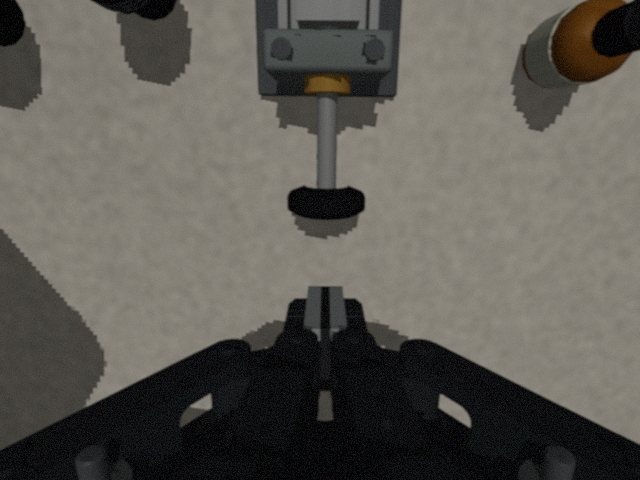

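The finger and knob are both centred on column 326. Next I lower the finger and approach.

Call:
play_rows:
  steps:
    - {"delta_pos": [0, 0, 1.5], "yaw": 0, "jaw": 0}
    - {"delta_pos": [0, 0, 3], "yaw": 0, "jaw": 0}
    - {"delta_pos": [0.5, 0, 3], "yaw": 0, "jaw": 0}
    - {"delta_pos": [1.0, 0, 3], "yaw": 0, "jaw": 0}
    - {"delta_pos": [1.5, 0, 3], "yaw": 0, "jaw": 0}
    - {"delta_pos": [2.0, 0, 3], "yaw": 0, "jaw": 0}
    - {"delta_pos": [2.0, 0, 3], "yaw": 0, "jaw": 0}
    - {"delta_pos": [2.0, 0, 3], "yaw": 0, "jaw": 0}

```text
clock: 4.3
eef_pos: [592.2, -229.4, 20.0]
tcp_rot: [3.141, 0.0, 1.76]
contact_force: [-0.4, 0.2, -0.7]
opening: -0.001
grasp_force: 0.0
```

Run:
```python
from h import *
go(-160,0,15)
```

```text
disp [-166.2   -0.4] 20.0 F [0.2 0.4]
target [ 590.6 -223.4   15. ] delta_cm [ 0.62 -0.04  0.5 ] toolyaw 0.005
```

Call:
play_rows:
  steps:
    - {"delta_pos": [0, 0, 0.3], "yaw": 0, "jaw": 0}
    - {"delta_pos": [0.6, 0, 0.3], "yaw": 0, "jaw": 0}
    - {"delta_pos": [1.2, 0, 0.3], "yaw": 0, "jaw": 0}
    - {"delta_pos": [1.8, 0, 0.3], "yaw": 0, "jaw": 0}
    - {"delta_pos": [2.4, 0, 0.3], "yaw": 0, "jaw": 0}
    - {"delta_pos": [3.0, 0, 0.3], "yaw": 0, "jaw": 0}
    - {"delta_pos": [3.6, 0, 0.3], "yaw": 0, "jaw": 0}
    - {"delta_pos": [4.0, 0, 0.3], "yaw": 0, "jaw": 0}

```text
clock: 5.1
eef_pos: [584.6, -190.1, 16.5]
tcp_rot: [3.141, 0.001, 1.76]
contact_force: [1.4, -6.0, -4.5]
opening: -0.0
grasp_force: 3.1
```

Run:
```python
from h import *
where()
im,d=vision.grab_frame("wrist"); cv2.imwrite("pics/w3.png",im[:,:,::-1]);where()
```

```text
disp [-126.2   -0.2] 16.5 F [-6.1 -0.2]
disp [-1.257e+02 -1.000e-01] 16.5 F [-4.8 -1.9]
```

View pics/w3.png

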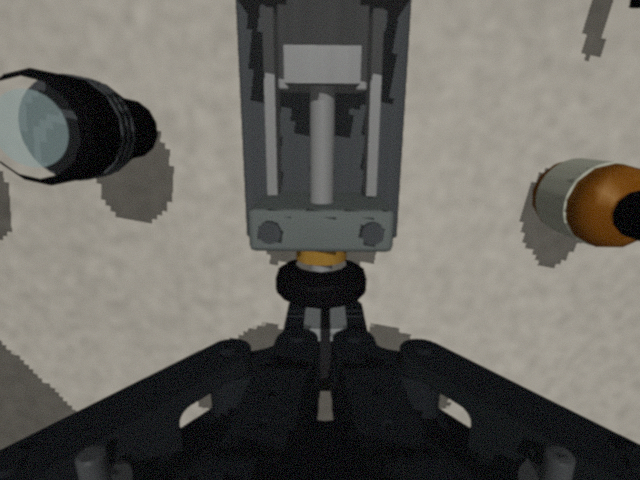

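The knob is in contact at (320,282) and pressed roughly three quarters of the way in. I'll continue gently to the stop.

Call:
play_rows:
  steps:
    - {"delta_pos": [0.3, 0, 0], "yaw": 0, "jaw": 0}
    - {"delta_pos": [0.6, 0, 0], "yaw": 0, "jaw": 0}
    - {"delta_pos": [0.8, 0, 0], "yaw": 0, "jaw": 0}
    - {"delta_pos": [0.9, 0, 0], "yaw": 0, "jaw": 0}
    - {"delta_pos": [1.0, 0, 0], "yaw": 0, "jaw": 0}
    - {"delta_pos": [1.0, 0, 0], "yaw": 0, "jaw": 0}
    - {"delta_pos": [1.0, 0, 0], "yaw": 0, "jaw": 0}
    - {"delta_pos": [1.0, 0, 0], "yaw": 0, "jaw": 0}

```text
clock: 5.95
eef_pos: [583.2, -182.1, 16.6]
tcp_rot: [3.14, 0.003, 1.76]
contact_force: [1.4, -13.0, -6.0]
opening: -0.001
grasp_force: 6.8
```

Run:
```python
from h import *
where()
```

```text
disp [-118.    -0.2] 16.6 F [-13.1   1. ]
```

The force is 13 N and the finger has stalled at the predicted stop. I'll give a small extra nudge, then retreat.

Call:
play_rows:
  steps:
    - {"delta_pos": [0.15, 0, 0], "yaw": 0, "jaw": 0}
    - {"delta_pos": [0.15, 0, 0], "yaw": 0, "jaw": 0}
    - {"delta_pos": [-1, 0, 0], "yaw": 0, "jaw": 0}
    - {"delta_pos": [-2, 0, 0], "yaw": 0, "jaw": 0}
    - {"delta_pos": [-3, 0, 0], "yaw": 0, "jaw": 0}
    - {"delta_pos": [-4, 0, 0], "yaw": 0, "jaw": 0}
    - {"delta_pos": [-5.5, 0, 0], "yaw": 0, "jaw": 0}
    - {"delta_pos": [-7, 0, 0], "yaw": 0, "jaw": 0}

```text
clock: 6.75
eef_pos: [595.8, -250.1, 16.7]
tcp_rot: [-3.141, -0.0, 1.76]
contact_force: [0.1, 0.3, -1.1]
opening: -0.001
grasp_force: 0.0
```

Call:
play_rows:
  steps:
    - {"delta_pos": [0, 0, -4], "yaw": 0, "jaw": 0}
    - {"delta_pos": [0, 0, -8], "yaw": 0, "jaw": 0}
    - {"delta_pos": [0, 0, -12], "yaw": 0, "jaw": 0}
    - {"delta_pos": [3, 1, -15], "yaw": 0, "jaw": 0}
    - {"delta_pos": [6, 2, -15], "yaw": 0, "jaw": 0}
    - {"delta_pos": [9, 3, -15], "yaw": 0, "jaw": 0}
    - {"delta_pos": [12, 4, -15], "yaw": 0, "jaw": 0}
    - {"delta_pos": [12, 4, -15], "yaw": 0, "jaw": 0}

```text
clock: 7.55
eef_pos: [612.9, -121.2, 166.9]
tcp_rot: [3.141, -0.001, 1.762]
contact_force: [-0.3, -0.6, -0.1]
opening: -0.002
grasp_force: 0.0
```

Run:
```python
from h import *
go(38.5,-60,60)
im,d=vision.grab_frame("wrist"); cv2.imwrite("pics/w4.png",im[:,:,::-1])
for t,z in(("cassette_1",6),("end_stop",6),("knob_face",28)):
    for o in vision.landmark_of("wrist",t)[:3]:
        w=px2w("wrist",o["uv"],z);print(t,np.round(o["uv"]),round(o["conf"],2),(R0.T@(w[:2]-T0)).round(1))
```

```text
disp [-63.6 -40.7] 166.9 F [-0.6  0.4]
target [613.2 -17.3  60. ] delta_cm [10.19  2.   10.7 ] toolyaw 0.007
cassette_1 [266. 138.] 0.78 [-2.6  4.4]
cassette_1 [266.  81.] 0.64 [37.8  2.6]
end_stop [140.  80.] 0.55 [37.5 95. ]
knob_face [273. 330.] 0.87 [-153.1    1. ]
```

View pics/w4.png

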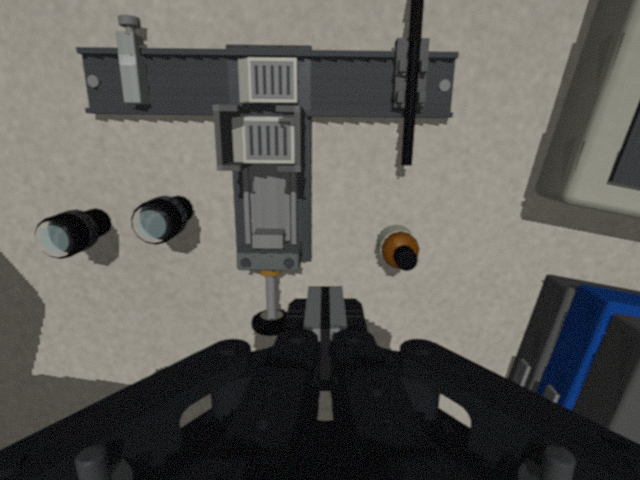

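The cassette lies in the tray at (270,80). The knob is back out at (270,322), the stack has dropped, and the stop is at about (131,78). Next I move over the tray behind the cassette.

Call:
play_rows:
  steps:
    - {"delta_pos": [4, 0.4, 0], "yaw": 0, "jaw": 0}
    - {"delta_pos": [8, 0.8, 0], "yaw": 0, "jaw": 0}
    - {"delta_pos": [10.2, 1.0, 0], "yaw": 0.005, "jaw": 0}
    - {"delta_pos": [10.2, 1.0, 4], "yaw": 0.005, "jaw": 0}
    - {"delta_pos": [10.2, 1.0, 8], "yaw": 0.005, "jaw": 0}
    - {"delta_pos": [10.2, 1.0, 11], "yaw": 0.005, "jaw": 0}
    - {"delta_pos": [10.2, 1.0, 13], "yaw": 0.005, "jaw": 0}
    - {"delta_pos": [10.2, 1.0, 13], "yaw": 0.005, "jaw": 0}

```text
clock: 8.55
eef_pos: [600.9, -22.8, 33.7]
tcp_rot: [-3.136, -0.001, 1.754]
contact_force: [-0.0, -0.6, 0.0]
opening: -0.003
grasp_force: 0.0
```

Run:
```python
from h import *
go(38.5,-48,10)
im,d=vision.grab_frame("wrist"); cv2.imwrite("pics/w5.png",im[:,:,::-1])
```

```text
disp [ 35.3 -46.9] 33.7 F [-0.6  0.1]
target [601.4 -19.5  10. ] delta_cm [0.32 0.12 2.37] toolyaw -0.001
```

View pics/w5.png

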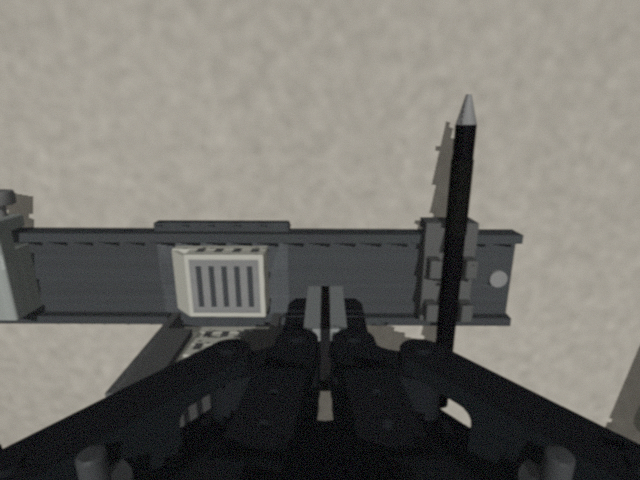

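The finger is at columns 305–345, behind the cassette, whose upright end is at column 268. The inner edges of the tray lips are at about rows 240 and 315. I'll check the lateral centring numerically.

Run:
```python
from h import *
for n,uv,z in(("outer lip",(340,231),11),("outer lip in",(340,243),11),("inner lip",(390,320),11),("cas end top",(268,290),20),("casTop outer",(220,252),20),("casTop inner",(220,316),20),("stop face",(38,310),11),("tip front",(325,287),33.7)):
    w=px2w("wrist",uv,z);print(n,(R0.T@(w[:2]-T0)).round(1))
where()
```

```text
outer lip [ 61.8 -55.8]
outer lip in [ 56.2 -55.9]
inner lip [ 18.  -80.1]
cas end top [ 37.2 -24. ]
casTop outer [54.8 -4.1]
casTop inner [24.5 -1.9]
stop face [22.9 87.1]
tip front [ 44.5 -49.2]
disp [ 35.1 -48.1] 35.5 F [0.5 0.9]
```

Call:
play_rows:
  steps:
    - {"delta_pos": [0.3, 0, 0], "yaw": 0, "jaw": 0}
    - {"delta_pos": [0.3, 0, 1], "yaw": 0, "jaw": 0}
    - {"delta_pos": [0.3, 0, 2], "yaw": 0, "jaw": 0}
    - {"delta_pos": [0.3, 0, 2.6], "yaw": 0, "jaw": 0}
    - {"delta_pos": [0.3, 0, 2.6], "yaw": 0, "jaw": 0}
    - {"delta_pos": [0.3, -0.3, 2.6], "yaw": 0, "jaw": 0}
    - {"delta_pos": [0.3, -0.6, 2.6], "yaw": 0, "jaw": 0}
    - {"delta_pos": [0.3, -0.9, 2.6], "yaw": 0, "jaw": 0}

```text
clock: 9.4
eef_pos: [593.5, -20.5, 10.9]
tcp_rot: [3.141, 0.0, 1.755]
contact_force: [1.0, -0.3, 0.3]
opening: -0.005
grasp_force: 0.0
```

Run:
```python
from h import *
where(); print(r.sense()["contact_force"])
```

```text
disp [ 39. -40.] 10.9 F [-0.5 -0.9]
[ 0.98236676 -0.30784114  0.2893604 ]
```

Call:
play_rows:
  steps:
    - {"delta_pos": [0, -0.5, 0], "yaw": 0, "jaw": 0}
    - {"delta_pos": [0, -1.0, 0], "yaw": 0, "jaw": 0}
    - {"delta_pos": [0, -1.7, 0], "yaw": 0, "jaw": 0}
    - {"delta_pos": [0, -2.4, 0], "yaw": 0, "jaw": 0}
    - {"delta_pos": [0, -3.1, 0], "yaw": 0, "jaw": 0}
    - {"delta_pos": [0, -3.8, 0], "yaw": 0, "jaw": 0}
    - {"delta_pos": [0, -4.5, 0], "yaw": 0, "jaw": 0}
    - {"delta_pos": [0, -5, 0], "yaw": 0, "jaw": 0}

```text
clock: 10.2
eef_pos: [543.9, -29.7, 10.7]
tcp_rot: [3.141, 0.0, 1.755]
contact_force: [0.1, 0.1, 0.5]
opening: 0.002
grasp_force: 0.6
```

Run:
```python
from h import *
where()
im,d=vision.grab_frame("wrist"); cv2.imwrite("pics/w6.png",im[:,:,::-1])
```

```text
disp [39.  10.4] 10.7 F [ 0.1 -0.1]
```

View pics/w6.png

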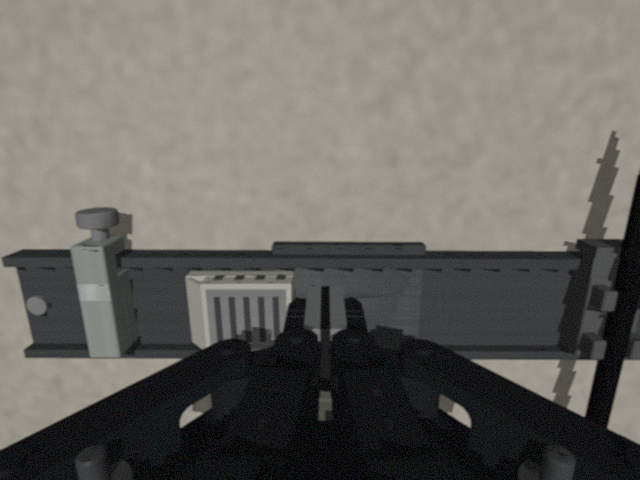

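The cassette is sliding squarely, occupying columns 188–294. The stop face is at about column 133, so the gap is roughly 22 mm.

Call:
play_rows:
  steps:
    - {"delta_pos": [0, -0.5, 0], "yaw": 0, "jaw": 0}
    - {"delta_pos": [0, -1.0, 0], "yaw": 0, "jaw": 0}
    - {"delta_pos": [0, -1.4, 0], "yaw": 0, "jaw": 0}
    - {"delta_pos": [0, -1.7, 0], "yaw": 0, "jaw": 0}
    - {"delta_pos": [0, -1.9, 0], "yaw": 0, "jaw": 0}
    - {"delta_pos": [0, -2.1, 0], "yaw": 0, "jaw": 0}
    - {"delta_pos": [0, -2.2, 0], "yaw": 0, "jaw": 0}
    - {"delta_pos": [0, -2.2, 0], "yaw": 0, "jaw": 0}

```text
clock: 11.05
eef_pos: [522.8, -33.6, 10.6]
tcp_rot: [-3.141, -0.0, 1.755]
contact_force: [0.7, -0.8, 0.5]
opening: -0.002
grasp_force: 0.3
```

Run:
```python
from h import *
where()
```

```text
disp [39.  31.9] 10.6 F [-1.  -0.6]
```

Call:
play_rows:
  steps:
    - {"delta_pos": [0, -0.1, 0], "yaw": 0, "jaw": 0}
    - {"delta_pos": [0, -0.2, 0], "yaw": 0, "jaw": 0}
    - {"delta_pos": [0, -0.25, 0], "yaw": 0, "jaw": 0}
    - {"delta_pos": [0, -0.3, 0], "yaw": 0, "jaw": 0}
    - {"delta_pos": [0, -0.3, 0], "yaw": 0, "jaw": 0}
    - {"delta_pos": [0, -0.3, 0], "yaw": 0, "jaw": 0}
    - {"delta_pos": [0, -0.3, 0], "yaw": 0, "jaw": 0}
    - {"delta_pos": [0, -0.3, 0], "yaw": 0, "jaw": 0}

```text
clock: 11.85
eef_pos: [520.0, -34.2, 10.6]
tcp_rot: [3.141, 0.0, 1.755]
contact_force: [1.2, 0.4, 0.9]
opening: 0.001
grasp_force: 0.6
```

Run:
```python
from h import *
where()
im,d=vision.grab_frame("wrist"); cv2.imwrite("pics/w7.png",im[200:400,60:360,::-1].repeat(2,0).repeat(2,1))
```

```text
disp [39.  34.8] 10.6 F [ 0.2 -1.2]
```

View pics/w7.png

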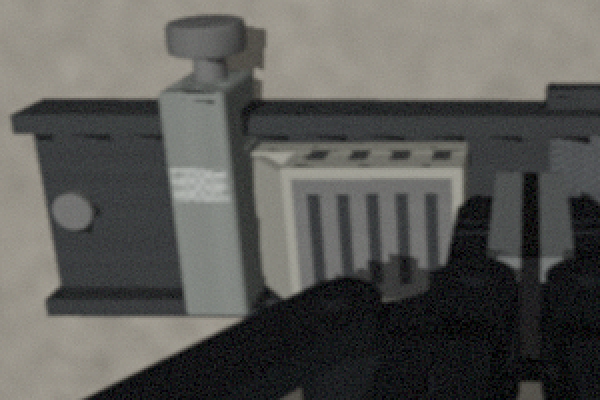

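The cassette is nearly touching the stop, with its edge at crop column 255 and the stop face at about 252. I'll push a little further and look for a rise in force.

Call:
play_rows:
  steps:
    - {"delta_pos": [0, -0.05, 0], "yaw": 0, "jaw": 0}
    - {"delta_pos": [0, -0.1, 0], "yaw": 0, "jaw": 0}
    - {"delta_pos": [0, -0.15, 0], "yaw": 0, "jaw": 0}
    - {"delta_pos": [0, -0.2, 0], "yaw": 0, "jaw": 0}
    - {"delta_pos": [0, -0.2, 0], "yaw": 0, "jaw": 0}
    - {"delta_pos": [0, -0.2, 0], "yaw": 0, "jaw": 0}
    - {"delta_pos": [0, -0.2, 0], "yaw": 0, "jaw": 0}
    - {"delta_pos": [0, -0.2, 0], "yaw": 0, "jaw": 0}

```text
clock: 12.7
eef_pos: [519.5, -34.4, 11.1]
tcp_rot: [3.139, 0.001, 1.755]
contact_force: [5.4, 1.5, 1.6]
opening: -0.001
grasp_force: 3.0
```

Run:
```python
from h import *
where()
```

```text
disp [38.8 35.3] 11.1 F [ 0.5 -5.6]
```

The force has reached 5.6 N and the finger has stalled, so the cassette is against the stop. I'll back off and rise.

Call:
play_rows:
  steps:
    - {"delta_pos": [0, 0.3, 0], "yaw": 0, "jaw": 0}
    - {"delta_pos": [0, 0.8, 0], "yaw": 0, "jaw": 0}
    - {"delta_pos": [0, 1.5, 0], "yaw": 0, "jaw": 0}
    - {"delta_pos": [0, 1.5, -3], "yaw": 0, "jaw": 0}
    - {"delta_pos": [0, 1.5, -7], "yaw": 0, "jaw": 0}
    - {"delta_pos": [-2, 1.5, -11], "yaw": 0, "jaw": 0}
    - {"delta_pos": [-5, 1.5, -14], "yaw": 0, "jaw": 0}
    - {"delta_pos": [-7, 1.5, -16], "yaw": 0, "jaw": 0}

```text
clock: 13.5
eef_pos: [546.7, -101.8, 173.2]
tcp_rot: [3.139, 0.001, 1.755]
contact_force: [0.3, 0.2, -0.1]
opening: 0.005
grasp_force: 0.0
```

Call:
play_rows:
  steps:
    - {"delta_pos": [-1, 0, 0], "yaw": 0, "jaw": 0}
    - {"delta_pos": [-2, 0, 0], "yaw": 0, "jaw": 0}
    - {"delta_pos": [-2, 0, 0], "yaw": 0, "jaw": 0}
    - {"delta_pos": [-2, 0, 0], "yaw": 0, "jaw": 0}
    - {"delta_pos": [-2, 0, 0], "yaw": 0, "jaw": 0}
    - {"delta_pos": [-2, 0, 0], "yaw": 0, "jaw": 0}
    - {"delta_pos": [-2, 0, 0], "yaw": 0, "jaw": 0}
    - {"delta_pos": [-2, 0, 0], "yaw": 0, "jaw": 0}

```text
clock: 14.3
eef_pos: [549.2, -119.9, 170.5]
tcp_rot: [-3.141, -0.0, 1.755]
contact_force: [-0.3, 1.0, -0.1]
opening: -0.003
grasp_force: 0.0
```

Run:
```python
from h import *
where()
im,d=vision.grab_frame("wrist"); cv2.imwrite("pics/w8.png",im[:,:,::-1])
```

```text
disp [-50.7  21.8] 170.5 F [1.  0.1]
```

View pics/w8.png

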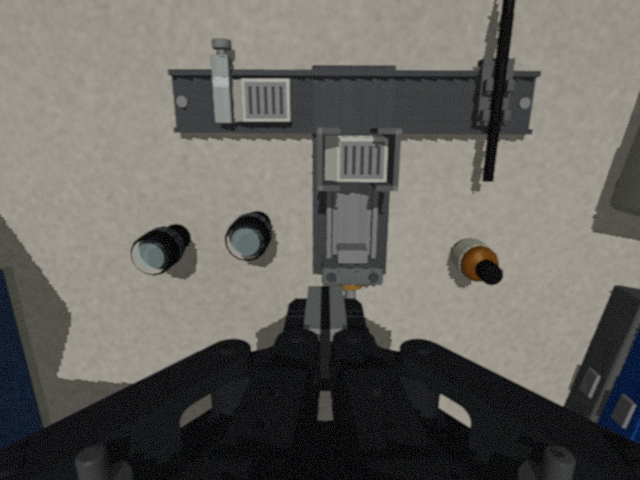

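The cassette at (263,100) sits squarely against the stop at (222,90). The stack is in the magazine, the bystanders haven't moved, and the arm is clear.

```bash
python3 -c "
from rig import r
print(r.sign_off())"
```

```text
the job is handed in; nothing more can be done
None
```

The job is handed in: I pressed the plunger fully once and it sprang back out, then slid the ejected cassette squarely against the plain end stop; the last picture showed the other cassettes in the magazine and nothing else moved, but `r.sign_off()` gave no verdict.

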